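Find the tired buffer foot by squeezing

TASK

Three look-alike buffer feet stand in the rack, and the spring of one of them is tired. Before you move any, squeeze the rubber cap of each foot about 4 mm down (never more than 6 mm, that damages it) and feel which one pushes back least; then stand that foot upright in the empty metal tray and leave the two good ones seated in the rack.

Things in the scene. Friction and masses are not known exactly. Their poses are not given: they have to be found in the camera images.
- rack: grey rack plate fixed on the worktop, 66 x 256 mm, 13 mm high, with a row of three round pockets (44 mm across, 8 mm deep, floor 5 mm above the worktop) at y = +85, 0 and -85 mm; a look-alike buffer foot stands in each, and which one is tired changes and cannot be seen. Origin: centre of the underside; y axis along the row, z up
- rack_hole0 (a point): centre of the mouth of the pocket at the rack's +y end, level with the rack's top; a foot stands in it, centred within 2 mm: aluminium sleeve 40 mm across, its top 45 mm above the worktop, with a black rubber cap 30 mm across, cap top 59 mm above the worktop until squeezed. A foot weighs 100 to 150 g; lift it straight out by the sleeve, fingers closing along the rack's x
- rack_hole1 (a point): the same for the middle pocket. Each cap slides straight down into its sleeve against a spring with friction, 9 mm of travel and then solid. Going down past 4 mm, a good foot pushes back with about 12 to 13 N (first gives at 5 to 6 N), the tired one with about 5 to 6 N (first gives at 2 to 3 N); held still there, friction may take up to a quarter off
- rack_hole2 (a point): the same for the pocket at the rack's -y end. A cap that was squeezed 3 mm or more and let go stays about 3 mm down; this is normal and shows that the foot was tested
- tray: empty square aluminium tray fixed on the worktop, 108 x 108 mm outside, 100 x 100 mm inside, rim 16 mm high, inner floor 4 mm above the worktop; origin: centre of its underside, axes along its sides. The tired foot must end here.
- tape_measure: pocket tape measure, bystander, 29 x 77 x 58 mm; origin at the centre of its underside
- tub: white plastic tub with lid, bystander, 65 x 72 x 40 mm; origin at the centre of its underside
- glue_stick: upright glue stick, bystander, 27 mm across, 91 mm high; origin at the centre of its underside

How it is judged (in metres and radians):
On the way, in this order (a step that is already met when the one before it is completed fails the run):
1. all three caps have been squeezed (each then stands at least 2.5 mm lower) while the tired foot is still in the rack (distance between foot_a_cap_c0 and foot_a_c0 below 0.0185 m and distance between foot_b_cap_c0 and foot_b_c0 below 0.0185 m and distance between foot_c_cap_c0 and foot_c_c0 below 0.0185 m and distance of foot_c_c0 from where it was at the start of the episode below 0.01 m), for 0.2 s.
2. the tired foot stands upright in the tray (x of foot_c_c0 in the frame of tray between -0.034 and 0.034 m and y of foot_c_c0 in the frame of tray between -0.034 and 0.034 m and z of foot_c_c0 in the frame of tray below 0.028 m and angle between foot_c_c0's own z axis and vertical below 0.08 rad), for 0.2 s.
At the end, for the whole second after the job is handed in: The tired foot stands upright (within 0.08 rad) on the floor of the tray; the two good feet are upright in the pockets where they stood (moved less than 8 mm); every cap has been squeezed, so that it stands at least 2.5 mm lower than at the start (all of step 2 and distance between foot_a_cap_c0 and foot_a_c0 below 0.0185 m and distance between foot_b_cap_c0 and foot_b_c0 below 0.0185 m and distance between foot_c_cap_c0 and foot_c_c0 below 0.0185 m and distance of each of foot_a_c0, foot_b_c0 from where it was at the start of the episode below 0.008 m and angle between each of foot_a_c0, foot_b_c0's own z axis and vertical below 0.08 rad); the robot touches nothing.
It fails at once if a cap is squeezed more than 6 mm down (0.5 mm of grace) (distance between foot_a_cap_c0 and foot_a_c0 below 0.0145 m or distance between foot_b_cap_c0 and foot_b_c0 below 0.0145 m or distance between foot_c_cap_c0 and foot_c_c0 below 0.0145 m).
It fails at once if a bystander (tape measure, tub, glue stick) is moved more than 30 mm (distance of any of tape_measure, tub, glue_stick from where it was at the start of the episode above 0.03 m).
It also fails if it takes over 54 s, if anything falls off the work surface, if the arm or the gripper's body presses on something with over 40 N, if the wrist force passes 120 N, or if a joint passes its speed limit or range.

ROBOT

A 6-joint arm with a two-finger parallel gripper is mounted at the origin on a cart in front of the work surface, level with it; the furniture and walls round the work are solid. World frame = base frame: x ahead of the robot, y to its left, z up, the work surface at z = 0. Lengths are in m, angles in degrees, forces in N, time in s.
With the tool pointing down it reaches from about 0.4 to 0.825 m from the base axis. Payload 7 kg.
Tool frame: the origin (TCP) lies on the front face of the gripper's body, between the roots of the fingers; the fingertips stand 66 mm ahead of it and the grasp point (between the pads) lies 47 mm ahead of it; z points along the fingers, y is the line along which they close (so a half turn about z gives the same grasp; the last joint's range is limited). The gripper opens to 88 mm and grips with 3 to 60 N. Pads are 19 mm wide; open, the fingers measure 130 mm over their backs; the gripper's body (78 mm by 193 mm) begins 47 mm behind the grasp point.
Start: joints at [-59.983, 20.546, 0.682, 0, -70.136, -16.507], TCP at [0.158, -0.656, 0.292] pointing down, gripper open.
Joint ranges: [-176.03, 176.03], [-82.01, 121.73], [-58.28, 71.71], [-173.87, 95.51], [-174.79, -0.11], [-173.66, 173.66]. Speed limits (degrees/s): [136.94, 136.94, 172.46, 180, 180, 180].

INTERFACE

Orientations are given as [roll, pitch, yaw] about the fixed x, y, z axes, in that order (R = Rz(yaw) Ry(pitch) Rx(roll)).
In Python, from plant import ctrl gives the robot as it stands.
- The arm moves only by the tool send_rows, never from a script. Its argument "deltas" is a list of rows, each a list of 2 entries, a list of its own where there are three numbers: the shift along the tool's x, y, z each as a share of 800 mm, from -1 to 1, then the turn about the tool's z as a share of 90 degrees, from -1 to 1. A call has exactly 5 rows; each row is the pose to reach, as a shift and turn from the pose commanded when the call began, along the tool's axes at that moment; what a row does not reach only later rows make up. A row lasts 1/12 s, in which the tool goes at most 41.7 mm and 7.16 degrees, less where a joint would pass 70% of its speed; a pose out of reach is approached as far as the arm can. A call with a number of a shift or a turn outside -1 to 1 is refused whole. A call with a gripper value outside its range is refused whole. "gripper" is the opening, from 0 (shut) to 1 (fully open), set as the call begins (left out, the last holds). The fingers move at their own pace and stop on an object; the grip force is fixed at half the most. Time passes only in rows, so rows that repeat a pose let the fingers close, or fill a call up. It gives the time, the measured TCP pose, the force, the opening and the grip force at its end, in the units of the state.
- ctrl.get_obs(): the state, without advancing time (a new reading comes with each control period).
- ctrl.snapshot(name): name is "side" or "top"; returns a dict with "color" (480x640x3 uint8, red, green, blue), "vertical_fov" (degrees; the focal length in pixels is half the picture's height over the tangent of half this angle, whatever the lens; pixels are square), "cx", "cy" (the principal point, pixels), "rvec" (rotation vector, rad) and "tvec" (3), from world to camera coordinates, as OpenCV has them. Camera axes: x right, y down, z forward; pixel columns grow to the right and rows downward; lengths in m; the calibration is good to about 2 mm. A picture is of the moment at which its call begins. There is no depth.
- ctrl.close_job(): hands the job in; it is judged then, once.
Trained networks look in a picture, given as the dict that the camera call returned (one of the last four; its "shot" number tells which), for a name from the list of things; names that differ only in an ending like _2 or _b are one class to them, and where a whole thing is asked for, a point or a joint stands for the part that bears it (a point fixed in the world has none). Each returns a list of dicts, best first, with "conf" (0 to 1); they miss things now and then, are a little off and sometimes report something else, mostly with a low value. They report only what shows in the picture. A call takes as long as a camera call.
- ctrl.boxes_of(picture, thing): "xy" ([column, row] as shares, 0 to 1, of the picture: columns of its width, rows of its height, amid what is visible of it).
- ctrl.cut_out(picture, thing): "pixels" (480x640 bool, what is visible of it) and "xy" ([column, row] as shares, 0 to 1, of the picture: columns of its width, rows of its height, amid what is visible of it).
The state is a dict: "clock": time; "joint_pos": joint angles; "qvel": joint speeds; "tau": joint torques, N m; "tool_pos": TCP position; "orientation": TCP orientation; "force": force on the tool from outside, world axes, zero at the start; "moment": the same for the moment, N m; "opening": finger opening in m; "gripper_force": force on a finger pad.
Only numpy, scipy, OpenCV 4.12 (cv2) and the standard library are available. Lean on these libraries where they do the work, as an engineer would, in place of code of your own. Each camera call takes 0.05 s, during which the arm holds its last target. There are 200 camera calls.

## Working session

There is one attempt and no reset: what is moved stays moved. The work goes in short steps, Python scripts to look and compute and a tool call to move; the robot and the scene stay as the last step left them, time stands still between calls to the robot, and variables do not carry over. Pictures are saved under pics/ and viewed, at most 10 in all, crops included, and the job is handed in when it is done.

Besides the shell and the picture viewer there is one more tool, called after "Call:" in YAML: its name, and indented under it one key for each argument. send_rows: Moves the arm, as the interface text tells. Shift numbers are shares of 800 mm and turn numbers shares of 90 degrees, none past 1 either way. Its arguments: {"type":"object","properties":{"deltas":{"type":"array","items":{"type":"array"}},"gripper":{"type":"number"}},"required":["deltas"]}

```bash
mkdir -p pics
cat > h.py <<'E'
import numpy as np, cv2
from plant import ctrl
def cam(s):
    f=240/np.tan(np.radians(s["vertical_fov"])/2)
    K=np.array([[f,0,s["cx"]],[0,f,s["cy"]],[0,0,1.]])
    R=cv2.Rodrigues(np.array(s["rvec"],float))[0]; return K,R,np.array(s["tvec"],float).ravel()
def ray(s,px,z):
    K,R,t=cam(s); d=R.T@np.linalg.solve(K,np.array([px[0],px[1],1.])); c=-R.T@t
    return c+d*(z-c[2])/d[2]
def proj(s,P):
    K,R,t=cam(s); q=(K@(R@np.atleast_2d(P).T+t[:,None])); return (q[:2]/q[2]).T
E
cat > a.py <<'E'
from h import *
print(ctrl.get_obs())
for n in("top","side"):
    s=ctrl.snapshot(n); cv2.imwrite(f"pics/{n}0.png",s["color"][:,:,::-1])
    K,R,t=cam(s); print(n,s["vertical_fov"],s["cx"],s["cy"],"cam at",-R.T@t, [k for k in s])
    for o,z in(("rack",.013),("rack_hole0",.013),("rack_hole1",.013),("rack_hole2",.013),("tray",.016),("tub",.04),("glue_stick",.09),("tape_measure",.05)):
        for d in ctrl.boxes_of(s,o)[:3]:
            p=np.array(d["xy"])*[640,480]; print(o,round(d["conf"],2),p.round(1),ray(s,p,z).round(4))
E
python3 a.py
```

```text
{'clock': 0.0, 'joint_pos': array([-5.99816473e+01,  2.05918142e+01,  6.34788892e-01, -1.80699109e-02,
       -7.01340078e+01, -1.65072977e+01]), 'qvel': array([-0.01957758, -0.01954375,  0.06143687,  0.06268427,  0.00817146,
       -0.03043346]), 'tau': array([-6.14140981e-05, -5.82718313e+01,  2.93056995e+01,  6.99693963e+00,
        6.89837529e-03, -1.31207166e-04]), 'tool_pos': array([ 0.15760208, -0.65597505,  0.29123246]), 'orientation': array([ 1.79907892e+02, -9.58142288e-03, -1.66495091e+02]), 'force': array([0.62430388, 0.70883226, 0.07446907]), 'moment': array([-0.0599928 ,  0.04378933, -0.02382931]), 'gripper_force': 0.0, 'opening': 0.08763508323218436}
top 48.435231909349206 312.7195829773138 240.4267354228651 cam at [ 0.32730065 -0.02712793  1.46541012] ['color', 'vertical_fov', 'cx', 'cy', 'rvec', 'tvec', 'shot']
rack 0.64 [266.8 254.7] [0.4573 0.1046 0.013 ]
rack_hole0 0.9 [274.9 250.2] [0.4698 0.0827 0.013 ]
rack_hole1 0.9 [274.9 250.2] [0.4698 0.0827 0.013 ]
rack_hole2 0.9 [274.9 250.2] [0.4698 0.0827 0.013 ]
tray 0.61 [398.7 263. ] [ 0.4354 -0.2548  0.016 ]
tub 0.67 [158.6 212.2] [0.5696 0.397  0.04  ]
glue_stick 0.65 [155.  267.3] [0.4169 0.3861 0.09  ]
glue_stick 0.25 [269.8 254.6] [0.4507 0.0898 0.09  ]
tape_measure 0.51 [469.9 253.4] [ 0.459  -0.4391  0.05  ]
side 46.03770428539026 316.7387505724668 237.6320080577551 cam at [-0.47800306  0.12250561  1.07638792] ['color', 'vertical_fov', 'cx', 'cy', 'rvec', 'tvec', 'shot']
rack 0.77 [243.  258.6] [0.4557 0.1677 0.013 ]
rack_hole0 0.72 [243.6 256.5] [0.4625 0.166  0.013 ]
rack_hole1 0.72 [243.6 256.5] [0.4625 0.166  0.013 ]
rack_hole2 0.72 [243.6 256.5] [0.4625 0.166  0.013 ]
tray 0.61 [410.6 255.8] [ 0.4164 -0.2492  0.016 ]
tub 0.97 [150.6 231. ] [0.5498 0.3939 0.04  ]
glue_stick 0.94 [146.5 265.3] [0.392  0.3823 0.09  ]
tape_measure 0.62 [481.6 235.5] [ 0.4345 -0.4319  0.05  ]
tape_measure 0.4 [247.  259.1] [0.4206 0.1567 0.05  ]
```

View pics/top0.png

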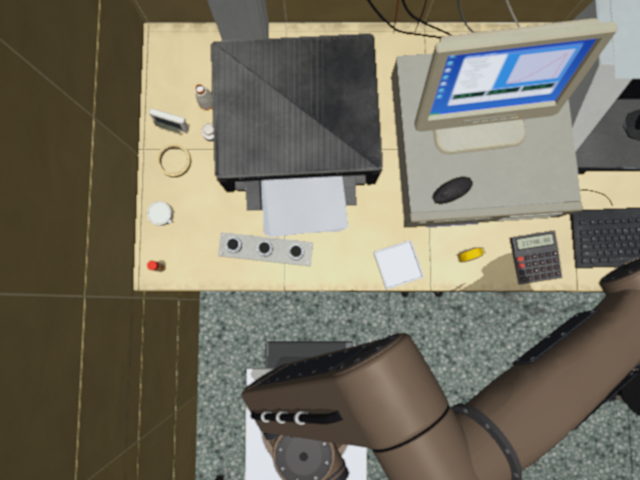

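View pics/side0.png

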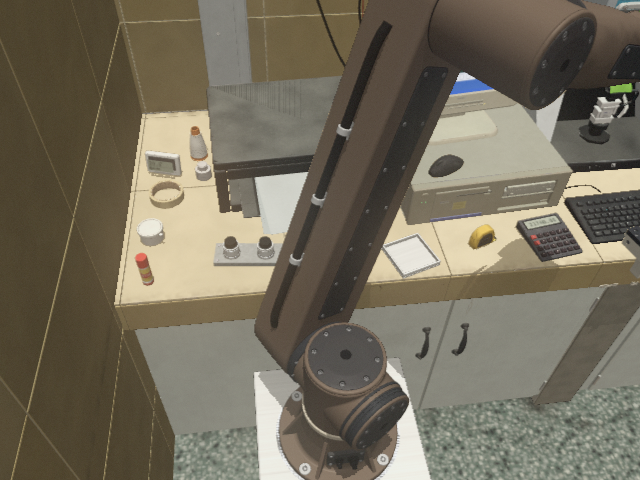

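```bash
cat > b.py <<'E'
from h import *
for n in("top","side"):
    s=ctrl.snapshot(n); im=s["color"]; g=im.max(2)
    for o,z in(("rack",.013),("tray",.016)):
        for d in ctrl.cut_out(s,o)[:1]:
            m=d["pixels"].astype(np.uint8); c=max(cv2.findContours(m,0,2)[0],key=cv2.contourArea)
            P=np.array([ray(s,p,z)[:2]*1000 for p in c[:,0].astype(float)],np.float32)
            r=cv2.minAreaRect(P); print(n,o,round(d["conf"],2),np.round(r[0],1),np.round(r[1],1),round(r[2],1),m.sum())
    x0,y0,x1,y1=(215,230,320,270) if n=="top" else (210,225,300,275)
    m=(g[y0:y1,x0:x1]<60).astype(np.uint8)
    nn,_,st,ce=cv2.connectedComponentsWithStats(m)
    for i in range(1,nn):
        if st[i,4]>40: p=ce[i]+[x0,y0]; print(" cap",p.round(1),st[i],ray(s,p,.059).round(4))
    cr=im[195:295,210:440] if n=="top" else im[190:290,205:435]
    cv2.imwrite(f"pics/{n}1.png",cv2.resize(cr,None,fx=3.4,fy=3.4,interpolation=2)[:,:,::-1])
E
python3 b.py; cd pics; python3 -c "
import cv2,numpy as np
cv2.imwrite('c1.png',np.vstack([cv2.imread('top1.png')[:300],cv2.imread('side1.png')[:300]])[:600])"
```

```text
top rack 0.71 [472.6 110.2] [255.9  68.5] 83.9 1675
top tray 0.67 [ 431.6 -251.9] [107.8 108. ] 17.4 1530
 cap [232.5 243.9] [14 10  8  9 60] [0.4817 0.192  0.059 ]
 cap [263.9 247.4] [45 13  9  9 58] [0.4726 0.1083 0.059 ]
 cap [295.5 250.9] [77 17  8  9 58] [0.4636 0.0246 0.059 ]
side rack 0.71 [472.2 156.3] [167.2  76.8] 83.7 982
 cap [292.2 270.3] [76 40 11 10 42] [0.3666 0.0532 0.059 ]
```

View pics/c1.png

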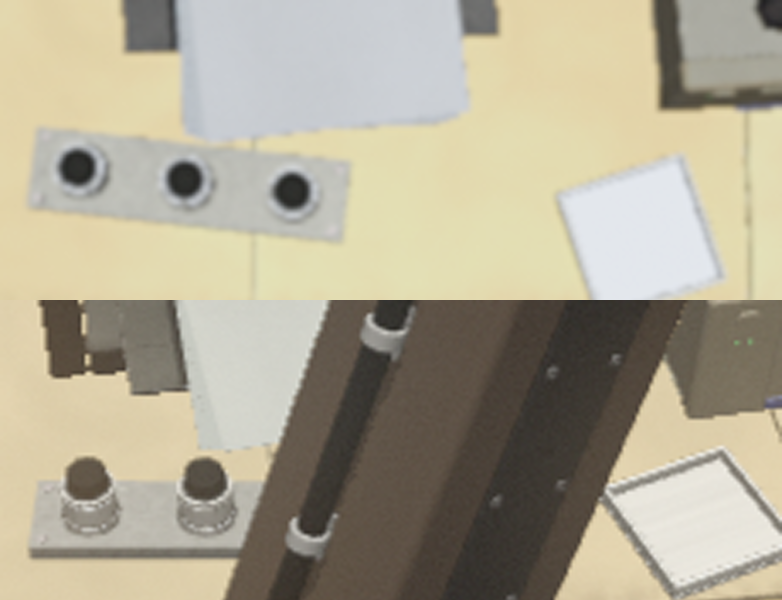

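Call:
send_rows:
  deltas:
    - [[-0.036, 0.037, 0], -0.078]
    - [[-0.072, 0.074, 0], -0.156]
    - [[-0.108, 0.111, 0], -0.234]
    - [[-0.144, 0.148, 0], -0.312]
    - [[-0.18, 0.185, 0], -0.39]
  gripper: 0

```text
clock: 1.62
tool_pos: [0.2635, -0.4772, 0.2921]
orientation: [-180.0, -0.0, -131.1]
force: [2.0, 0.1, 0.9]
opening: 0.0596
gripper_force: 0.0
```

```bash
cat >> h.py <<'E'
def plan(x,y,z,yaw,q=None):
    o=ctrl.get_obs(); p=np.array(o["tool_pos"]) if q is None else np.array(q[:3]); w=o["orientation"][2] if q is None else q[3]
    c,s_=np.cos(np.radians(w)),np.sin(np.radians(w)); d=np.array([x,y,z])-p
    print("clock",round(o["clock"],2),"pose",np.round(p,4),round(w,2),"dist",round(np.linalg.norm(d)*1000,1))
    print("shares",np.round(np.array([d@[c,s_,0],d@[s_,-c,0],-d[2]])/.8,4).tolist(),"turn",round(-((yaw-w+180)%360-180)/90,4))
E
python3 - <<'E'
from h import *
o=ctrl.get_obs(); print({k:np.round(v,3) for k,v in o.items()})
plan(.37,-.30,.292,-96.1)
E
```

```text
{'clock': np.float64(1.617), 'joint_pos': array([-4.0485e+01,  8.3210e+00, -1.5804e+01,  1.0000e-03, -6.5865e+01,
       -5.8800e-01]), 'qvel': array([ 53.713, -25.278, -30.65 ,   0.065,   5.92 ,  30.586]), 'tau': array([ -8.735, -38.782,  28.906,   6.668,  -0.264,  -0.802]), 'tool_pos': array([ 0.264, -0.477,  0.292]), 'orientation': array([-1.79989e+02, -1.00000e-03, -1.31072e+02]), 'force': array([2.042, 0.053, 0.904]), 'moment': array([ 0.017, -0.107,  0.011]), 'gripper_force': np.float64(0.0), 'opening': np.float64(0.06)}
clock 1.62 pose [ 0.2635 -0.4772  0.2921] -131.07 dist 206.7
shares [-0.2544, 0.0452, 0.0002] turn -0.3886
```

Call:
send_rows:
  deltas:
    - [[-0.051, 0.009, 0], -0.078]
    - [[-0.102, 0.018, 0], -0.156]
    - [[-0.153, 0.027, 0], -0.234]
    - [[-0.204, 0.036, 0], -0.312]
    - [[-0.254, 0.045, 0], -0.39]

```text
clock: 2.03
tool_pos: [0.3711, -0.3007, 0.2926]
orientation: [-179.9, -0.0, -95.9]
force: [1.4, -0.3, -0.5]
opening: 0.0262
gripper_force: 0.0
```

Run:
```python
from h import *
plan(.4636,.025,.2,-96.1)
# paper corner triangulation (pixels read by eye) top (270.3,235.6) side (265.3,234)
```

```text
clock 2.03 pose [ 0.3711 -0.3007  0.2926] -95.94 dist 351.0
shares [-0.4169, -0.0729, 0.1158] turn 0.0018
```

Call:
send_rows:
  deltas:
    - [[-0.05, -0.009, 0], 0]
    - [[-0.1, -0.018, 0], 0]
    - [[-0.15, -0.027, 0], 0]
    - [[-0.2, -0.036, 0], 0]
    - [[-0.25, -0.044, 0], 0]

```text
clock: 2.45
tool_pos: [0.4275, -0.1056, 0.2927]
orientation: [-179.9, 0.0, -96.3]
force: [1.0, -0.0, 0.8]
opening: 0.0004
gripper_force: 0.0
```

Call:
send_rows:
  deltas:
    - [[-0.042, -0.007, 0.029], 0]
    - [[-0.084, -0.014, 0.058], 0]
    - [[-0.126, -0.021, 0.087], 0]
    - [[-0.168, -0.029, 0.116], 0]
    - [[-0.168, -0.029, 0.145], 0]

```text
clock: 2.87
tool_pos: [0.4674, 0.0279, 0.1759]
orientation: [-179.8, 0.1, -96.1]
force: [1.6, 0.0, -0.3]
opening: 0.0008
gripper_force: 0.0
```

```bash
cat > c.py <<'E'
from h import *
plan(.4636,.025,.14,-96.1)
t=ctrl.snapshot("top"); s=ctrl.snapshot("side"); 
K1,R1,t1=cam(t);K2,R2,t2=cam(s)
X=cv2.triangulatePoints(K1@np.c_[R1,t1],K2@np.c_[R2,t2],np.array([270.3,235.6]),np.array([265.3,234.]));print("paper corner",(X[:3]/X[3]).ravel())
print(proj(t,[.4636,.025,.059]),proj(s,[.4636,.025,.059]))
u,v=proj(s,[.4726,.11,.05])[0].astype(int)
im=s["color"][v-60:v+60,u-80:u+80]; cv2.imwrite("pics/s2.png",cv2.resize(im,None,fx=5,fy=5,interpolation=2)[:,:,::-1]); print(u,v)
print(np.round(ctrl.get_obs()["force"],2))
E
python3 c.py
```

```text
clock 2.87 pose [0.4674 0.0279 0.1759] -96.07 dist 36.2
shares [0.0041, 0.0044, 0.0449] turn 0.0003
paper corner [0.50767899 0.10103867 0.0389939 ]
[[295.33560757 250.85413319]] [[299.76340442 239.11256177]]
265 241
[-0.58  0.16 -0.97]
```

View pics/s2.png

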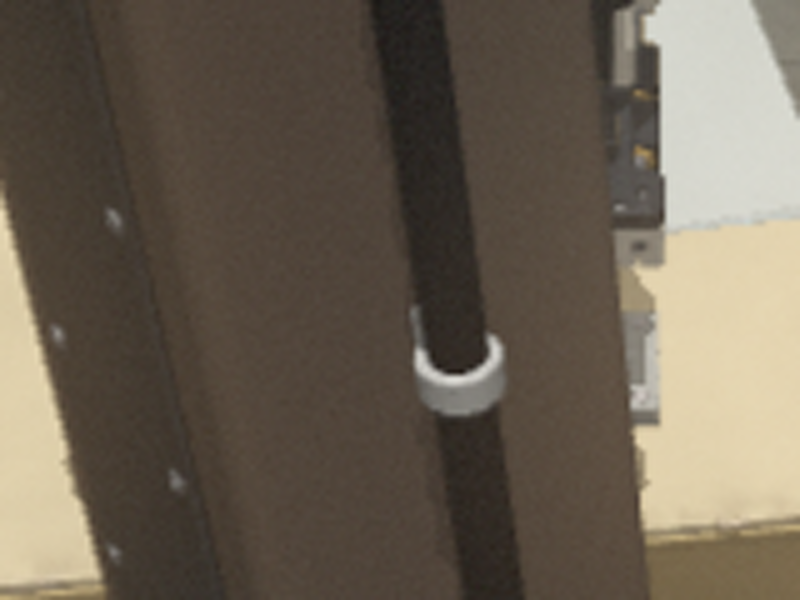

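Run:
```python
from h import *
s=ctrl.snapshot("side")
print(proj(s,[[.4817,.193,.059],[.4726,.109,.059],[.4316,-.2519,.016]]))
c,sn=np.cos(np.radians(17.4)),np.sin(np.radians(17.4))
print(proj(s,[[.4316+.054*(a*c-b*sn),-.2519+.054*(a*sn+b*c),.016] for a,b in((1,1),(1,-1),(-1,-1),(-1,1))]))
o=ctrl.get_obs(); print(np.round(o["force"],2),o["clock"],o["tool_pos"])
```

```text
[[230.7877829  239.19797671]
 [265.33411248 239.17002251]
 [410.23387853 251.19923205]]
[[381.11067496 243.09002407]
 [417.26752011 230.8649721 ]
 [440.0652095  259.5056145 ]
 [402.69674998 272.98907298]]
[ 1.02 -0.02  0.39] 3.0167 [0.46423864 0.0235195  0.17508986]
```

Call:
send_rows:
  deltas:
    - [[-0.002, 0.001, 0.02], 0]
    - [[-0.002, 0.001, 0.04], 0]
    - [[-0.002, 0.001, 0.055], 0]
    - [[-0.002, 0.001, 0.055], 0]
    - [[-0.002, 0.001, 0.055], 0]

```text
clock: 3.43
tool_pos: [0.4649, 0.0245, 0.1334]
orientation: [-180.0, 0.0, -96.3]
force: [0.8, 0.3, 0.1]
opening: 0.0005
gripper_force: 0.0
```

Run:
```python
from h import *
o=ctrl.get_obs(); print(np.round(o["force"],2),o["clock"],o["tool_pos"],o["qvel"].round(2))
t=ctrl.snapshot("side"); o=ctrl.get_obs(); print(np.round(o["force"],2),o["clock"],o["tool_pos"])
u,v=proj(t,[.4636,.025,.059])[0].astype(int)
cv2.imwrite("pics/s3.png",cv2.resize(t["color"][v-60:v+50,u-70:u+70],None,fx=5,fy=5,interpolation=2)[:,:,::-1])
```

```text
[0.81 0.34 0.1 ] 3.4333 [0.46493404 0.02451517 0.13337911] [ 0.34 -0.83  0.78  0.24 -0.1  -0.14]
[-0.16 -0.64  0.07] 3.4833 [0.46526795 0.02479836 0.13372379]
```

```bash
cat >> h.py <<'E'
def avg(n=10):
    P=[];F=[]
    for _ in range(n):
        ctrl.snapshot("side"); o=ctrl.get_obs(); P.append(np.r_[o["tool_pos"],o["orientation"][2]]); F.append(o["force"])
    P=np.array(P);F=np.array(F); print("clock",round(o["clock"],2),"pos",P.mean(0).round(5),"sd",P.std(0).round(5),"F",F.mean(0).round(2),"sd",F.std(0).round(2),"Fz first/last",F[:2,2].round(1),F[-2:,2].round(1))
E
python3 -c "
from h import *
avg(10)"
```

```text
clock 3.98 pos [ 4.649200e-01  2.517000e-02  1.330000e-01 -9.629835e+01] sd [2.900e-04 8.000e-05 5.200e-04 1.164e-02] F [ 0.16 -0.26 -0.13] sd [0.28 0.45 0.44] Fz first/last [-0.7 -0.2] [-0.  -0.4]
```

Call:
send_rows:
  deltas:
    - [[0, 0.0015, 0.003], 0]
    - [[0, 0.0015, 0.006], 0]
    - [[0, 0.0015, 0.0075], 0]
    - [[0, 0.0015, 0.0075], 0]
    - [[0, 0.0015, 0.0075], 0]

```text
clock: 4.4
tool_pos: [0.4632, 0.0253, 0.1259]
orientation: [180.0, -0.0, -96.3]
force: [0.3, 0.9, -0.7]
opening: 0.0007
gripper_force: 0.0
```

```bash
python3 -c "
from h import *
avg(6)"
```

```text
clock 4.7 pos [ 4.633700e-01  2.530000e-02  1.261700e-01 -9.628839e+01] sd [3.00e-05 1.00e-05 6.00e-05 1.55e-03] F [-0.07  0.13  0.07] sd [0.43 0.32 0.66] Fz first/last [-0.2  0.3] [-1.   0.8]
```

Call:
send_rows:
  deltas:
    - [[0, 0, 0.0006], 0]
    - [[0, 0, 0.0012], 0]
    - [[0, 0, 0.0018], 0]
    - [[0, 0, 0.0024], 0]
    - [[0, 0, 0.003], 0]

```text
clock: 5.12
tool_pos: [0.4634, 0.0253, 0.1239]
orientation: [-180.0, 0.0, -96.3]
force: [-0.9, 0.5, 2.8]
opening: 0.0003
gripper_force: 1.5
```

```bash
python3 -c "
from h import *
avg(4)"
```

```text
clock 5.32 pos [ 4.63360e-01  2.53100e-02  1.23790e-01 -9.62852e+01] sd [1.00e-05 1.00e-05 0.00e+00 1.16e-03] F [-0.82 -0.25  1.91] sd [0.48 0.82 0.63] Fz first/last [2.7 1. ] [1.7 2.2]
```

Call:
send_rows:
  deltas:
    - [[0, 0, 0.0008], 0]
    - [[0, 0, 0.0016], 0]
    - [[0, 0, 0.0024], 0]
    - [[0, 0, 0.003], 0]
    - [[0, 0, 0.0036], 0]

```text
clock: 5.73
tool_pos: [0.4634, 0.0253, 0.1209]
orientation: [-180.0, -0.0, -96.3]
force: [-0.9, 0.4, 5.5]
opening: 0.0006
gripper_force: 2.7
```

```bash
python3 -c "
from h import *
avg(6)"
```

```text
clock 6.03 pos [ 4.633500e-01  2.530000e-02  1.208700e-01 -9.628761e+01] sd [1.00e-05 1.00e-05 2.00e-05 2.26e-03] F [-0.64  0.03  4.01] sd [0.52 0.6  0.75] Fz first/last [5.4 4. ] [3.9 4.2]
```

Call:
send_rows:
  deltas:
    - [[0, 0, -0.02], 0]
    - [[0, 0, -0.02], 0]
    - [[-0.045, 0, -0.02], 0]
    - [[-0.09, 0, -0.02], 0]
    - [[-0.106, 0, -0.02], 0]

```text
clock: 6.45
tool_pos: [0.4737, 0.1125, 0.137]
orientation: [-179.9, 0.1, -96.3]
force: [1.5, 0.3, 0.6]
opening: 0.0004
gripper_force: 0.0
```

Call:
send_rows:
  deltas:
    - [[0, 0, 0], 0]
    - [[0, 0, 0.004], 0]
    - [[0, 0, 0.008], 0]
    - [[0, 0, 0.0125], 0]
    - [[0, 0, 0.0125], 0]

```text
clock: 6.87
tool_pos: [0.4719, 0.1085, 0.1258]
orientation: [179.9, -0.1, -96.4]
force: [-0.3, -1.1, -0.1]
opening: 0.0005
gripper_force: 0.0
```

```bash
python3 -c "
from h import *
avg(5)"
```

```text
clock 7.12 pos [  0.4725    0.109     0.12669 -96.33433] sd [0.00019 0.00023 0.00026 0.01112] F [ 0.33 -0.08  0.34] sd [0.24 0.51 0.36] Fz first/last [0.9 0.2] [ 0.6 -0.1]
```

Call:
send_rows:
  deltas:
    - [[0, 0, 0.0007], 0]
    - [[0, 0, 0.0014], 0]
    - [[0, 0, 0.0021], 0]
    - [[0, 0, 0.0028], 0]
    - [[0, 0, 0.0035], 0]

```text
clock: 7.53
tool_pos: [0.4727, 0.1096, 0.1244]
orientation: [-180.0, -0.0, -96.3]
force: [-1.9, -0.5, 6.5]
opening: 0.0003
gripper_force: 3.1
```

Call:
send_rows:
  deltas:
    - [[0, 0, 0.0008], 0]
    - [[0, 0, 0.0016], 0]
    - [[0, 0, 0.0024], 0]
    - [[0, 0, 0.003], 0]
    - [[0, 0, 0.0033], 0]

```text
clock: 7.95
tool_pos: [0.4728, 0.1096, 0.1221]
orientation: [-180.0, 0.0, -96.3]
force: [-2.4, -0.7, 10.4]
opening: 0.0007
gripper_force: 5.1
```

```bash
python3 -c "
from h import *
avg(6)"
```

```text
clock 8.25 pos [  0.47275   0.10961   0.1221  -96.26547] sd [1.0e-05 2.0e-05 1.0e-05 2.5e-03] F [-2.52 -0.68  8.56] sd [0.48 0.33 0.46] Fz first/last [7.8 8.9] [8.6 8.2]
```

Call:
send_rows:
  deltas:
    - [[0, 0, 0.0005], 0]
    - [[0, 0, 0.001], 0]
    - [[0, 0, 0.0015], 0]
    - [[0, 0, 0.0015], 0]
    - [[0, 0, 0.0015], 0]

```text
clock: 8.67
tool_pos: [0.4728, 0.1096, 0.1211]
orientation: [-180.0, 0.0, -96.3]
force: [-3.8, -0.4, 10.5]
opening: 0.0007
gripper_force: 5.3
```

Call:
send_rows:
  deltas:
    - [[0, 0, -0.02], 0]
    - [[0, 0, -0.02], 0]
    - [[-0.045, 0, -0.02], 0]
    - [[-0.09, 0, -0.02], 0]
    - [[-0.106, 0, -0.02], 0]

```text
clock: 9.08
tool_pos: [0.4832, 0.1972, 0.1366]
orientation: [-179.9, 0.1, -96.2]
force: [1.8, 1.0, -0.5]
opening: 0.0002
gripper_force: 0.0
```

Call:
send_rows:
  deltas:
    - [[0, 0, 0], 0]
    - [[0, 0, 0.004], 0]
    - [[0, 0, 0.008], 0]
    - [[0, 0, 0.0125], 0]
    - [[0, 0, 0.0125], 0]

```text
clock: 9.5
tool_pos: [0.4813, 0.1927, 0.1253]
orientation: [179.9, -0.1, -96.4]
force: [0.2, -0.8, 0.3]
opening: 0.0006
gripper_force: 0.0
```

```bash
python3 -c "
from h import *
avg(5)"
```

```text
clock 9.75 pos [  0.48185   0.19329   0.12611 -96.32746] sd [0.00018 0.00027 0.00027 0.01096] F [-0.05 -0.08 -0.09] sd [0.37 0.52 0.53] Fz first/last [ 0.  -0.4] [-0.6  0.9]
```

Call:
send_rows:
  deltas:
    - [[0, 0, 0.0007], 0]
    - [[0, 0, 0.0014], 0]
    - [[0, 0, 0.0021], 0]
    - [[0, 0, 0.0028], 0]
    - [[0, 0, 0.0035], 0]

```text
clock: 10.17
tool_pos: [0.482, 0.1939, 0.1239]
orientation: [-180.0, 0.0, -96.3]
force: [-1.0, -1.4, 7.2]
opening: 0.0002
gripper_force: 3.5
```

Call:
send_rows:
  deltas:
    - [[0, 0, 0.0008], 0]
    - [[0, 0, 0.0016], 0]
    - [[0, 0, 0.0024], 0]
    - [[0, 0, 0.0032], 0]
    - [[0, 0, 0.004], 0]

```text
clock: 10.58
tool_pos: [0.4821, 0.1939, 0.1212]
orientation: [-180.0, 0.0, -96.3]
force: [-3.4, -1.2, 11.9]
opening: 0.0007
gripper_force: 6.0
```

```bash
python3 -c "
from h import *
avg(5)"
```

```text
clock 10.83 pos [  0.48207   0.19392   0.1211  -96.26195] sd [1.00e-05 1.00e-05 1.00e-05 2.83e-03] F [-2.94 -1.24  9.61] sd [0.28 0.29 0.71] Fz first/last [10.8  9.5] [8.5 9.7]
```

Call:
send_rows:
  deltas:
    - [[0, 0, -0.03], 0]
    - [[0.01, 0, -0.06], 0]
    - [[0.055, 0, -0.06], 0]
    - [[0.1, 0, -0.06], 0]
    - [[0.145, 0, -0.06], 0]
  gripper: 1

```text
clock: 11.25
tool_pos: [0.4689, 0.0778, 0.1686]
orientation: [-180.0, 0.0, -96.2]
force: [0.6, -1.2, -0.5]
opening: 0.0284
gripper_force: 0.0
```

Call:
send_rows:
  deltas:
    - [[0.04, 0, 0], 0]
    - [[0.067, 0, 0], 0]
    - [[0.067, 0, 0], 0]
    - [[0.067, 0, 0], 0]
    - [[0.067, 0, 0], 0]

```text
clock: 11.67
tool_pos: [0.4636, 0.0254, 0.1684]
orientation: [-180.0, 0.0, -96.3]
force: [0.2, -0.5, -0.0]
opening: 0.0618
gripper_force: 0.0
```

Run:
```python
from h import *
avg(4)
t=ctrl.snapshot("side")
cv2.imwrite("pics/s4.png",cv2.resize(t["color"][180:300,200:360],None,fx=5,fy=5,interpolation=2)[:,:,::-1])
print(ctrl.get_obs()["opening"])
plan(.4636,.0247,.086,-96.1)
```

```text
clock 11.87 pos [ 4.635700e-01  2.597000e-02  1.682400e-01 -9.624303e+01] sd [6.000e-05 1.200e-04 6.000e-05 2.049e-02] F [-0.34  0.2   0.03] sd [0.39 0.5  0.42] Fz first/last [0.2 0.4] [ 0.3 -0.7]
0.08168881833436763
clock 11.92 pose [0.4635 0.026  0.1682] -96.23 dist 82.2
shares [0.0016, -0.0003, 0.1027] turn -0.0014
```

View pics/s4.png

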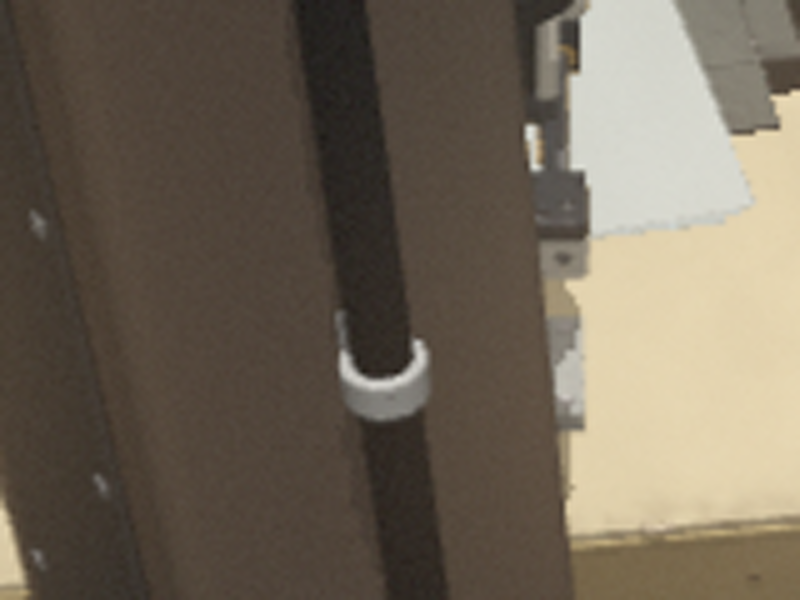

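Run:
```python
from h import *
t=ctrl.snapshot("top"); s=ctrl.snapshot("side")
K1,R1,t1=cam(t);K2,R2,t2=cam(s)
for a,b in(([347.6,227.4],[350.4,220.]),([262,180],[255,177]),([270.3,235.6],[265.3,234])):
    X=cv2.triangulatePoints(K1@np.c_[R1,t1],K2@np.c_[R2,t2],np.array(a,float),np.array(b,float));print((X[:3]/X[3]).ravel().round(3))
```

```text
[ 0.529 -0.114  0.046]
[0.643 0.117 0.113]
[0.508 0.101 0.039]
```

Call:
send_rows:
  deltas:
    - [[0.0005, 0, 0.02], 0]
    - [[0.0005, 0, 0.04], 0]
    - [[0.0005, 0, 0.045], 0]
    - [[0.0005, 0, 0.045], 0]
    - [[0.0005, 0, 0.045], 0]
  gripper: 0.57

```text
clock: 12.43
tool_pos: [0.4634, 0.025, 0.1324]
orientation: [180.0, -0.0, -96.3]
force: [0.3, -1.0, 0.2]
opening: 0.0599
gripper_force: 0.0
```

Call:
send_rows:
  deltas:
    - [[0, 0, 0.005], 0]
    - [[0, 0, 0.01], 0]
    - [[0, 0, 0.015], 0]
    - [[0, 0, 0.02], 0]
    - [[0, 0, 0.025], 0]

```text
clock: 12.85
tool_pos: [0.4633, 0.0249, 0.1119]
orientation: [-180.0, 0.0, -96.3]
force: [-0.4, 0.5, -0.7]
opening: 0.05
gripper_force: 0.0
```

```bash
python3 -c "
from h import *
avg(3); plan(.4635,.0255,.088,-96.2)"
```

```text
clock 13.0 pos [ 4.629500e-01  2.474000e-02  1.115300e-01 -9.629656e+01] sd [7.00e-05 3.00e-05 2.60e-04 3.62e-03] F [ 0.14  0.03 -0.24] sd [0.36 0.31 0.32] Fz first/last [-0.7 -0.1] [-0.1  0.1]
clock 13.0 pose [0.4631 0.0248 0.1119] -96.29 dist 23.9
shares [-0.001, -0.0005, 0.0298] turn -0.001
```

Call:
send_rows:
  deltas:
    - [[-0.001, -0.0005, 0.0025], 0]
    - [[-0.001, -0.0005, 0.005], 0]
    - [[-0.001, -0.0005, 0.0075], 0]
    - [[-0.001, -0.0005, 0.01], 0]
    - [[-0.001, -0.0005, 0.0125], 0]

```text
clock: 13.42
tool_pos: [0.4637, 0.0257, 0.102]
orientation: [180.0, -0.0, -96.3]
force: [-1.0, -0.9, 0.2]
opening: 0.0498
gripper_force: 0.0
```

Call:
send_rows:
  deltas:
    - [[0, 0, 0.004], 0]
    - [[0, 0, 0.008], 0]
    - [[0, 0, 0.012], 0]
    - [[0, 0, 0.0165], 0]
    - [[0, 0, 0.0165], 0]

```text
clock: 13.83
tool_pos: [0.4634, 0.0255, 0.0883]
orientation: [179.9, -0.0, -96.3]
force: [0.3, 0.5, -0.6]
opening: 0.0498
gripper_force: 0.0
```

```bash
python3 -c "
from h import *
avg(3)"
```

```text
clock 13.98 pos [ 4.636400e-01  2.556000e-02  8.879000e-02 -9.628997e+01] sd [1.10e-04 5.00e-05 1.70e-04 2.11e-03] F [ 0.17 -0.24  0.78] sd [0.41 0.2  0.45] Fz first/last [0.9 1.3] [1.3 0.2]
```

No contact so far. Next: close, lift straight up, check.

Call:
send_rows:
  deltas:
    - [[0, 0, 0], 0]
    - [[0, 0, 0], 0]
    - [[0, 0, 0], 0]
    - [[0, 0, 0], 0]
    - [[0, 0, 0], 0]
  gripper: 0.3

```text
clock: 14.4
tool_pos: [0.4638, 0.0257, 0.0892]
orientation: [-180.0, 0.0, -96.3]
force: [-0.4, 0.3, 1.6]
opening: 0.0393
gripper_force: 30.0
```

Call:
send_rows:
  deltas:
    - [[0, 0, -0.005], 0]
    - [[0, 0, -0.01], 0]
    - [[0, 0, -0.015], 0]
    - [[0, 0, -0.02], 0]
    - [[0, 0, -0.025], 0]

```text
clock: 14.82
tool_pos: [0.4638, 0.0257, 0.1096]
orientation: [-180.0, 0.0, -96.3]
force: [0.2, -0.1, -1.2]
opening: 0.0396
gripper_force: 30.0
```

```bash
python3 -c "
from h import *
avg(3); print(ctrl.get_obs()['opening'],ctrl.get_obs()['gripper_force'])"
```

```text
clock 14.97 pos [ 4.641200e-01  2.580000e-02  1.098900e-01 -9.628444e+01] sd [9.00e-05 2.00e-05 3.10e-04 5.07e-03] F [ 0.35  0.2  -1.05] sd [0.05 0.18 0.6 ] Fz first/last [-0.6 -1.9] [-1.9 -0.6]
0.03933157405914773 29.999689757823944
```

Call:
send_rows:
  deltas:
    - [[0, 0, -0.025], 0]
    - [[0.02, 0, -0.05], 0.07]
    - [[0.07, 0, -0.05], 0.14]
    - [[0.12, 0.001, -0.05], 0.21]
    - [[0.17, 0.001, -0.05], 0.28]

```text
clock: 15.38
tool_pos: [0.4477, -0.1104, 0.1494]
orientation: [-180.0, 0.0, -121.7]
force: [0.8, -0.1, -0.7]
opening: 0.0397
gripper_force: 30.0
```

```bash
python3 -c "
from h import *
plan(.431,-.2519,.15,-162.6)"
```

```text
clock 15.38 pose [ 0.4477 -0.1104  0.1494] -121.7 dist 142.5
shares [0.1614, -0.0752, -0.0007] turn 0.4545
```

Call:
send_rows:
  deltas:
    - [[0.035, -0.016, 0], 0.075]
    - [[0.07, -0.032, 0], 0.15]
    - [[0.105, -0.048, 0], 0.225]
    - [[0.14, -0.064, 0], 0.3]
    - [[0.161, -0.075, 0], 0.375]

```text
clock: 15.8
tool_pos: [0.431, -0.2528, 0.1488]
orientation: [180.0, -0.0, -155.6]
force: [1.5, -0.2, -0.8]
opening: 0.039
gripper_force: 30.0
```

Call:
send_rows:
  deltas:
    - [[0, 0, 0.01], 0.075]
    - [[0, 0, 0.02], 0.08]
    - [[0, 0, 0.03], 0.08]
    - [[0, 0, 0.03], 0.08]
    - [[0, 0, 0.03], 0.08]

```text
clock: 16.22
tool_pos: [0.4316, -0.25, 0.1243]
orientation: [180.0, -0.1, -162.2]
force: [0.4, 0.3, -1.1]
opening: 0.0396
gripper_force: 30.0
```

Run:
```python
from h import *
avg(3); plan(.431,-.2519,.089,-162.6)
a=ctrl.snapshot("side")["color"][190:310,340:500]; b=ctrl.snapshot("top")["color"][200:320,320:480]
cv2.imwrite("pics/p5.png",cv2.resize(np.hstack([a,b]),None,fx=2.5,fy=2.5,interpolation=2)[:,:,::-1])
```

```text
clock 16.37 pos [ 4.3225000e-01 -2.5011000e-01  1.2515000e-01 -1.6227181e+02] sd [1.300e-04 5.000e-05 1.900e-04 2.263e-02] F [ 0.72  0.01 -1.21] sd [0.74 0.37 0.16] Fz first/last [-1.  -1.3] [-1.3 -1.3]
clock 16.37 pose [ 0.4324 -0.2502  0.1254] -162.3 dist 36.4
shares [0.0023, -0.0015, 0.0454] turn 0.0033
```

View pics/p5.png

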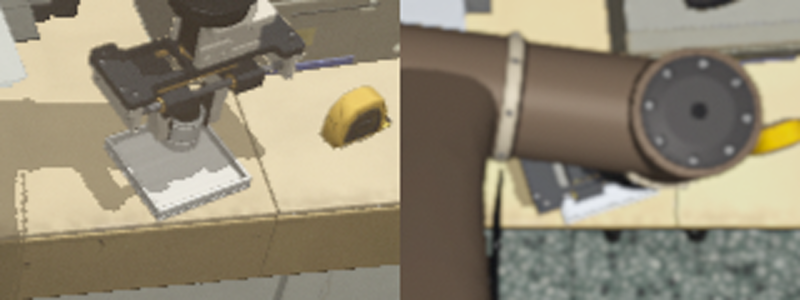

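Call:
send_rows:
  deltas:
    - [[0.003, 0, 0.009], 0]
    - [[0.007, 0, 0.018], 0]
    - [[0.007, 0, 0.027], 0]
    - [[0.007, 0, 0.036], 0]
    - [[0.007, 0, 0.042], 0]

```text
clock: 16.88
tool_pos: [0.4261, -0.2523, 0.0902]
orientation: [180.0, -0.1, -162.5]
force: [-0.7, -1.3, -0.8]
opening: 0.0394
gripper_force: 30.0
```

Run:
```python
from h import *
avg(3); plan(.427,-.2519,.088,-162.6)
a=ctrl.snapshot("side")["color"][190:310,340:500]
cv2.imwrite("pics/p6.png",cv2.resize(a,None,fx=5,fy=5,interpolation=2)[:,:,::-1])
```

```text
clock 17.03 pos [ 4.2605000e-01 -2.5225000e-01  9.0180000e-02 -1.6244966e+02] sd [2.20e-04 4.00e-05 4.90e-04 7.89e-03] F [ 0.1  -0.31 -1.69] sd [0.25 0.07 0.5 ] Fz first/last [-2.4 -1.3] [-1.3 -1.4]
clock 17.03 pose [ 0.4263 -0.2523  0.0908] -162.44 dist 2.9
shares [-0.0009, 0.0002, 0.0035] turn 0.0018
```

View pics/p6.png

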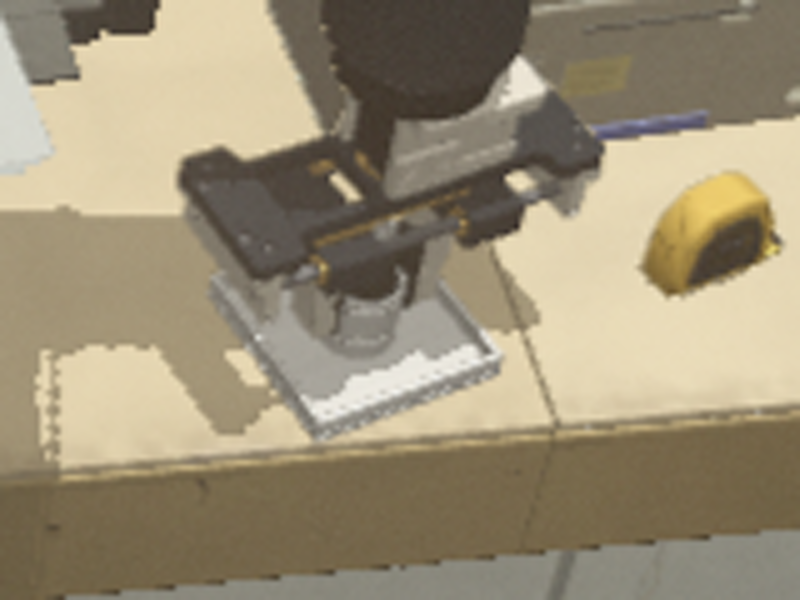

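Call:
send_rows:
  deltas:
    - [[0, 0, 0.0007], 0]
    - [[0, 0, 0.0014], 0]
    - [[0, 0, 0.0021], 0]
    - [[0, 0, 0.0028], 0]
    - [[0, 0, 0.0035], 0]

```text
clock: 17.5
tool_pos: [0.4267, -0.2523, 0.0888]
orientation: [-180.0, 0.0, -162.4]
force: [0.5, 0.5, -2.2]
opening: 0.0391
gripper_force: 30.0
```

```bash
python3 -c "
from h import *
avg(3)"
```

```text
clock 17.65 pos [ 4.2660000e-01 -2.5231000e-01  8.8630000e-02 -1.6243863e+02] sd [0.00e+00 0.00e+00 2.00e-05 2.32e-03] F [ 0.91 -0.12 -1.27] sd [0.33 0.23 0.51] Fz first/last [-0.6 -1.7] [-1.7 -1.6]
```

Call:
send_rows:
  deltas:
    - [[0, 0, 0.0004], 0]
    - [[0, 0, 0.0008], 0]
    - [[0, 0, 0.0012], 0]
    - [[0, 0, 0.0015], 0]
    - [[0, 0, 0.0015], 0]

```text
clock: 18.07
tool_pos: [0.4267, -0.2523, 0.0881]
orientation: [-180.0, 0.0, -162.4]
force: [-2.6, 3.1, 9.8]
opening: 0.0393
gripper_force: 30.0
```

```bash
python3 -c "
from h import *
avg(3)"
```

```text
clock 18.22 pos [ 4.2669000e-01 -2.5233000e-01  8.8160000e-02 -1.6242107e+02] sd [2.00e-05 1.00e-05 1.00e-05 2.32e-03] F [-2.8   2.27  9.27] sd [0.23 0.28 0.62] Fz first/last [ 8.8 10.1] [10.1  8.9]
```

Call:
send_rows:
  deltas:
    - [[0, 0, 0], 0]
    - [[0, 0, 0], 0]
    - [[0, 0, 0], 0]
    - [[0, 0, 0], 0]
    - [[0, 0, 0], 0]
  gripper: 0.65

```text
clock: 18.63
tool_pos: [0.4266, -0.2523, 0.0873]
orientation: [180.0, -0.0, -162.4]
force: [-0.6, -0.1, 0.3]
opening: 0.0567
gripper_force: 0.0
```

Call:
send_rows:
  deltas:
    - [[0, 0, -0.006], 0]
    - [[0, 0, -0.012], 0]
    - [[0, 0, -0.025], 0]
    - [[0, 0, -0.05], 0]
    - [[0, 0, -0.075], 0]

```text
clock: 19.05
tool_pos: [0.4262, -0.2523, 0.1481]
orientation: [180.0, -0.1, -162.4]
force: [0.8, 0.2, 0.5]
opening: 0.0568
gripper_force: 0.0
```

Call:
send_rows:
  deltas:
    - [[0, 0, -0.05], 0]
    - [[0, 0, -0.1], 0]
    - [[0, 0, -0.12], 0]
    - [[0.05, 0.0, -0.12], 0]
    - [[0.05, 0, -0.12], 0]

```text
clock: 19.47
tool_pos: [0.3851, -0.2646, 0.2451]
orientation: [-180.0, 0.1, -162.5]
force: [-1.4, 0.5, -1.3]
opening: 0.0564
gripper_force: 0.0
```

Run:
```python
from h import *
avg(3)
a=ctrl.snapshot("side")["color"][180:300,200:500]
cv2.imwrite("pics/p7.png",cv2.resize(a,None,fx=2.6,fy=2.6,interpolation=2)[:,:,::-1])
```

```text
clock 19.62 pos [   0.38754   -0.26459    0.24459 -162.4914 ] sd [7.70e-04 3.00e-05 2.10e-04 1.88e-02] F [ 0.1   0.17 -0.08] sd [0.23 0.1  0.4 ] Fz first/last [-0.6  0.2] [0.2 0.2]
```

View pics/p7.png

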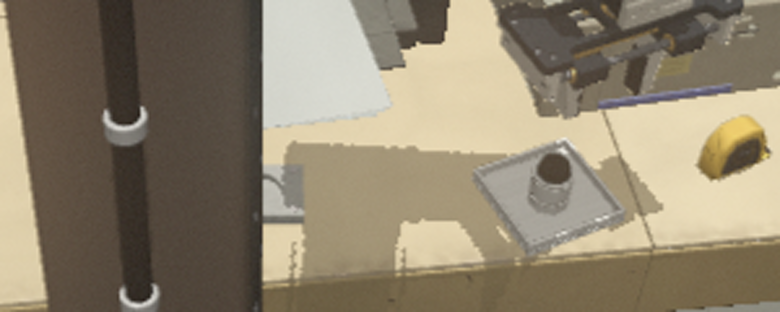

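```bash
python3 -c "
from h import *
print(ctrl.close_job())"
```

```text
the job is handed in; nothing more can be done
None
```

I squeezed all three caps about 4 mm. The foot at the rack's -y end was the tired one: it pushed back with 5.5 N going down, against 10.5 and 11.9 N for the other two. It now stands upright near the middle of the tray, the two good feet were not gripped and stayed in the rack, and the job is handed in at about 20 s (no verdict was returned).

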